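# Turn a sample tile over in its tipping tray

## Task

On this archive table two glazed sample tiles lie face up in hinged tipping trays. Turn the turquoise tile over so that its cream back shows, without touching the tile: swing its tray all the way over in a steady motion (the black bar is its handle), so that the tile slides and tumbles onto the tray's other floor, then let go and leave the tray tipped. Leave the red tile as it lies.

Things in the scene. Friction and masses are not known exactly. Their poses are not given: they have to be found in the camera images.
- teal_tray (a joint): Hinge of the turquoise tile's tray, rad: 0 at start, 1.885 fully over at its stop; free, falls on by itself past 1.3. The tray is an L: two rimmed blue floors, each 95 x 92 mm, 82 degrees apart, hinged where they meet, 60 mm above the table. At 0 the tile's floor is level and the empty second floor stands at the hinge, 95 mm tall; at 1.885 the second floor is nearly level, the first above it.
- teal_bar (a point): Centre of that tray's black bar handle: 12 mm thick, 86 mm long, parallel to the hinge, 145 mm from the hinge axis and level with it (60 mm above the table) at start. 40 mm free between bar and tray rim (12 mm high), nothing below the bar; arms at its ends. Turns with the tray: x from hinge to bar, y along the bar, z up at start. It swings up in an arc and over the hinge.
- teal_tile: The loose tile to turn over: 55 x 55 x 10 mm, 65 g, turquoise glaze on top, cream back, lying on its tray's level floor between hinge and bar; origin at its centre, z points out of the turquoise face.
- red_tile: The tile to leave alone: same size, red glaze up, in an identical tray of its own beside the other, in either order, each tray turned a little its own way; origin at its centre, z out of the red face. Further out on the table: a hand stamp and a loupe (up to 66 mm tall), a grey archive box, a lying file.
Mind the look-alikes: they are no part of the job. Leave any brown or pink look-alike of the teal_tile alone.

How it is judged:
At the end, for the whole second after the job is handed in: The turquoise tile's tray is left tipped fully over (joint above 1.75 rad) and the tile lies at rest on the tray's second floor, cream back up (within 25 degrees of level), with nothing held (value of joint teal_tray above 1.75 rad and angle between teal_tile's own z axis and vertical above 2.7 rad and x of teal_tile in the frame of teal_bar below -0.115 m and z of teal_tile in the frame of teal_bar between 0.015 and 0.085 m and linear speed of teal_tile below 0.02 m/s); the robot touches nothing.
It fails at once if the robot touches the turquoise tile (contact force between any of the fingers, the arm and teal_tile above 0.5 N).
It fails at once if the tray is flung over (faster than 5 rad/s) (velocity of joint teal_tray above 5 rad/s).
It fails at once if the red tile is moved by more than 20 mm (distance of red_tile from where it was at the start of the episode above 0.02 m).
It also fails if it takes over 42 s, if anything falls off the work surface, if the arm or the gripper's body presses on something with over 40 N, if the wrist force passes 120 N, or if a joint passes its speed limit or range.

## Robot

A 6-joint arm with a two-finger parallel gripper is mounted at the origin on the work surface. World frame = base frame: x ahead of the robot, y to its left, z up, the work surface at z = 0. Lengths are in m, angles in rad, forces in N, time in s.
With the tool pointing down it reaches from about 0.3 to 0.875 m from the base axis. Payload 6.4 kg.
Tool frame: the origin (TCP) lies where the fingers leave the gripper's body, on its centre line; the fingertips stand env.tip_extent ahead of it and the grasp point (between the pads) lies 45 mm ahead of it (env.tip_extent is the distance from the TCP to the fingertips, in m); z points along the fingers, y is the line along which they close (so a half turn about z gives the same grasp; the last joint's range is limited). The gripper opens to 88 mm and grips with 3 to 60 N. Pads are 18 mm wide; open, the fingers measure 123 mm over their backs; the gripper's body (75 mm by 187 mm) begins 45 mm behind the grasp point.
Start: joints at [-1.39, 0.181, 1.607, -0, 1.354, -0.206], TCP at [0.217, -0.533, 0.303] pointing down, gripper open.
Joint ranges: [-2.99, 2.99], [-0.89, 2.07], [0.3, 2.58], [-1.14, 4.28], [0, 2.63], [-3.12, 3.12]. Speed limits (rad/s): [2.57, 2.57, 3.01, 3.14, 3.14, 3.14].

## Interface

Orientations are given as a unit quaternion [w, x, y, z].
In Python, from station import env gives the robot as it stands. Calls block until the motion is done:
- env.movep(position, orientation): joint-space move of the TCP to a pose.
- env.servo_line(position, rotation=None, feed=0.15): straight line of the TCP; rotation=None keeps the orientation; feed is the mean speed in m/s.
- env.set_joints(angles): joint-space move.
- env.grip(opening): opening from 0.0 (shut) to 1.0 (fully open); the grip force is fixed at half the most; returns when the fingers have stopped.
- env.hold(seconds).
- env.ik(position, orientation): joint angles nearest the present ones, or None.
- env.observe(): the state.
- env.read_camera(name): name is "side" or "top" or "wrist"; returns the picture (400x640x3 uint8, blue, green, red); there is no depth.
- env.camera_info(name): a dict with "camera_matrix" (3x3 intrinsics, pixels), "dist" ([k1, k2, p1, p2, k3] as OpenCV has them; the pictures are not rectified), "rvec" (rotation vector, rad) and "tvec" (3), from world to camera coordinates, as OpenCV has them; the wrist camera has in their place "T_tool_cam" (4x4, takes a point from camera to tool coordinates, whose origin is the TCP and whose axes are the flange's). Camera axes: x right, y down, z forward; pixel columns grow to the right and rows downward; lengths in m; the calibration is good to about 2 mm. A picture is of the moment at which its call begins: read the wrist's pose just before it. camera_info takes no time and is no camera call.
A pose or a line that the arm cannot do raises env.PlanningError and nothing moves.
- env.job_done(): hands the job in; it is judged then, once.
The state is a dict: "clock": time; "joints": joint angles; "joint_velocities": joint speeds; "joint_efforts": joint torques, N m; "tool_pos": TCP position; "ee_rot": TCP orientation; "contact_force": force on the tool from outside, world axes, zero at the start; "ft_torque": the same for the moment, N m; "width": opening from 0.0 (shut) to 1.0 (fully open); "grip_force": force on a finger pad.
Only numpy, scipy, OpenCV 4.12 (cv2) and the standard library are available. Lean on these libraries where they do the work, as an engineer would, in place of code of your own. Each camera call takes 0.05 s, during which the arm holds its last target. There are 200 camera calls.

## Working session

There is one attempt and no reset: what is moved stays moved. The work goes in short steps, each a Python script; the robot and the scene stay as the last script left them, time stands still between calls to the robot, and variables do not carry over. Pictures are saved under pics/ and viewed, at most 10 in all, crops included, and the job is handed in when it is done.

```bash
mkdir -p pics; ls; python3 - <<'E'
from station import env
import cv2,numpy as np
for n in ("top","side"):
    cv2.imwrite(f"pics/{n}0.png",env.read_camera(n)); i=env.camera_info(n)
    R=cv2.Rodrigues(np.array(i["rvec"],float))[0]; print(n,(-R.T@np.array(i["tvec"]).ravel()).round(3),R[2].round(2))
print(env.tip_extent, env.observe())
E
```

```text
pics
top [0.503 0.044 0.761] [ 0.11 -0.01 -0.99]
side [ 0.459 -0.525  0.699] [ 0.11  0.68 -0.73]
0.064 {'clock': 0.1, 'joints': array([-1.39031209e+00,  1.81474474e-01,  1.60786788e+00, -3.41570054e-06,
        1.35378421e+00, -2.06302154e-01]), 'joint_velocities': array([ 0.0002661 , -0.00151608, -0.00221244, -0.00154639, -0.00059497,
       -0.00089295]), 'joint_efforts': array([ 4.57204851e-05, -4.34819949e+01, -3.42698979e+01,  7.04277609e-02,
        3.40537378e-02, -4.35191509e-05]), 'tool_pos': array([ 0.21684554, -0.53215012,  0.3019152 ]), 'ee_rot': array([-7.66913711e-04,  9.81357388e-01,  1.92190241e-01,  8.23295696e-06]), 'contact_force': array([ 0.0571318 , -0.38923922,  0.92274438]), 'ft_torque': array([ 0.02915439, -0.01519641, -0.04161635]), 'grip_force': 0.0, 'width': 1.0005999223350177}
```

View pics/top0.png

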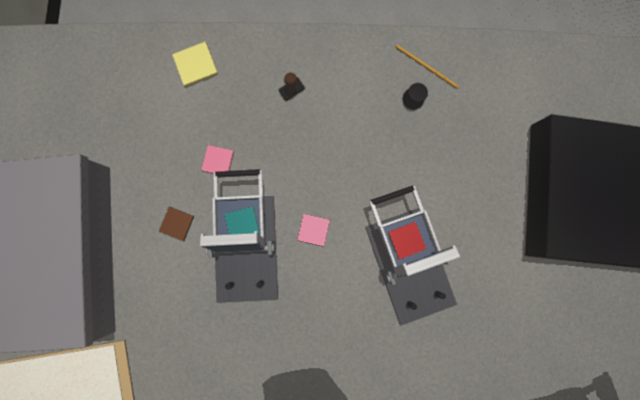

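View pics/side0.png

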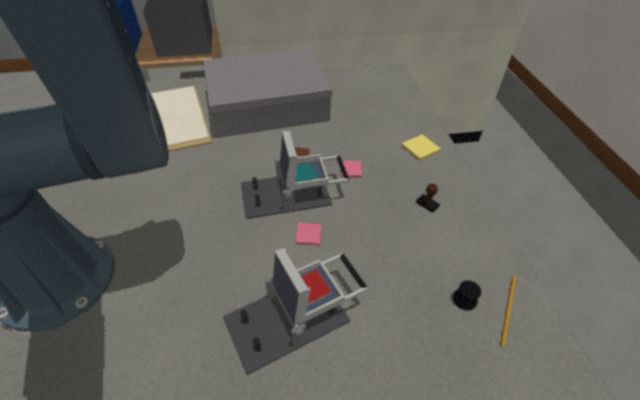

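Top: the teal tray is on the left with its bar around (238,173), running x 215–262, and its hinge is on the robot side. The tile is at (241,221). The red tray is on the right, around (405,240). Side: the teal bar is near (343,167). Next I'll segment the bar in both views and triangulate.

```bash
cat > h.py <<'E'
import cv2,numpy as np
from scipy.spatial.transform import Rotation as Rt
def cam(env,n):
    i=env.camera_info(n); K=np.array(i["camera_matrix"],float); d=np.array(i["dist"],float)
    if "rvec" in i: R=cv2.Rodrigues(np.array(i["rvec"],float))[0]; t=np.array(i["tvec"],float).ravel()
    else:
        o=env.observe(); T=np.eye(4); T[:3,:3]=Rt.from_quat(np.roll(o["ee_rot"],-1)).as_matrix(); T[:3,3]=o["tool_pos"]
        M=np.linalg.inv(T@np.array(i["T_tool_cam"])); R,t=M[:3,:3],M[:3,3]
    return K,d,R,t
def ray(c,uv):
    K,d,R,t=c; p=cv2.undistortPoints(np.array(uv,float).reshape(-1,1,2),K,d).reshape(-1,2)
    return -R.T@t,np.c_[p,np.ones(len(p))]@R
def onz(c,uv,z):
    o,v=ray(c,uv); return o+v*((z-o[2])/v[:,2])[:,None]
E
python3 - <<'E'
from station import env
from h import *
def blob(im,roi,f):
    x0,x1,y0,y1=roi; m=f(im[y0:y1,x0:x1].astype(int)).astype(np.uint8)
    n,l,s,c=cv2.connectedComponentsWithStats(m); k=1+np.argmax(s[1:,4]); m=l==k
    ys,xs=np.nonzero(m); return np.c_[xs+x0,ys+y0].astype(np.float32)
dark=lambda a:a.max(2)<45
teal=lambda a:(a[...,1]-a[...,2]>40)
L={}
for n,rb,rt in (("top",(205,272,163,184),(215,270,195,245)),("side",(330,355,148,187),(285,330,155,190))):
    im=cv2.imread(f"pics/{n}0.png"); c=cam(env,n)
    for k,r,f in (("bar",rb,dark),("tile",rt,teal)):
        p=blob(im,r,f); q=cv2.minAreaRect(p); uv=p.mean(0); L[n,k]=ray(c,uv)
        print(n,k,len(p),uv,q)
        b=cv2.boxPoints(q)
        if n=="top": e=onz(c,b,.066 if k=="bar" else .075); print(e.round(4), np.linalg.norm(np.diff(e,axis=0),axis=1).round(3))
for k in("bar","tile"):
    (o1,v1),(o2,v2)=L["top",k],L["side",k]; v1=v1[0];v2=v2[0]
    s=np.linalg.lstsq(np.c_[v1,-v2],o2-o1,rcond=None)[0]; a,b=o1+s[0]*v1,o2+s[1]*v2
    print(k,((a+b)/2).round(4),"gap",np.linalg.norm(a-b).round(4))
im=cv2.imread("pics/top0.png")[155:310,190:290]; im2=cv2.imread("pics/side0.png")[125:225,230:370]
z=cv2.resize(im,None,fx=3.8,fy=3.8,interpolation=2); z2=cv2.resize(im2,None,fx=2.9,fy=2.9,interpolation=2)
o=np.zeros((590,800,3),np.uint8); o[:z.shape[0],:z.shape[1]]=z[:590]; o[:z2.shape[0],385:385+z2.shape[1]]=z2[:,:415]
cv2.imwrite("pics/z.png",o)
E
```

```text
top bar 42 [236.2619  174.30952] ((235.5, 174.0), (2.0, 37.0), 90.0)
[[0.6293 0.2261 0.066 ]
 [0.6302 0.1552 0.066 ]
 [0.6263 0.1551 0.066 ]
 [0.6254 0.226  0.066 ]] [0.071 0.004 0.071]
top tile 702 [241.4658  221.12962] ((241.1974334716797, 222.4291534423828), (26.404741287231445, 29.647428512573242), 76.60750579833984)
[[0.5522 0.208  0.075 ]
 [0.5658 0.1545 0.075 ]
 [0.5181 0.1418 0.075 ]
 [0.5047 0.1949 0.075 ]] [0.055 0.049 0.055]
side bar 42 [341.5476 166.5238] ((341.5565490722656, 166.6583709716797), (20.583784103393555, 2.219820499420166), 70.34617614746094)
side tile 274 [305.17517 172.61679] ((305.54052734375, 171.7432403564453), (15.453503608703613, 21.536266326904297), 80.53767395019531)
bar [0.629  0.19   0.0614] gap 0.002
tile [0.5382 0.176  0.0661] gap 0.0004
```

View pics/z.png

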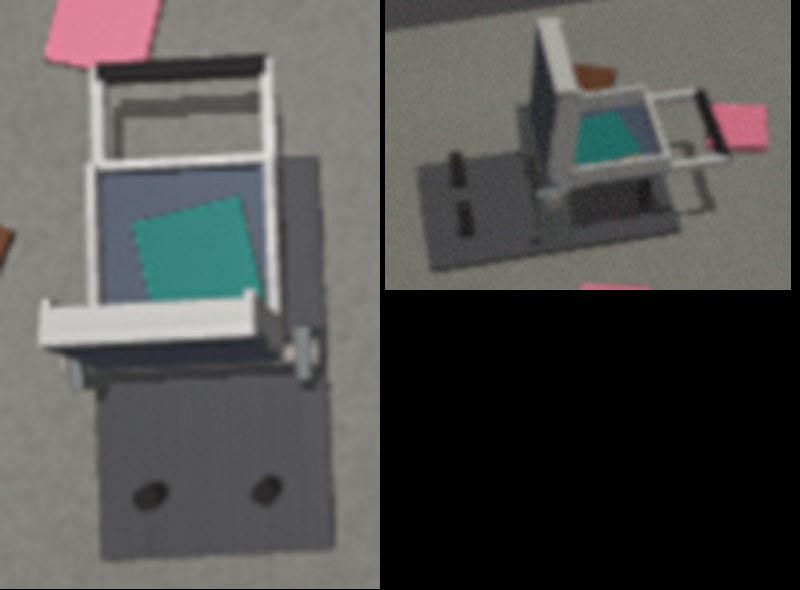

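The crop shows the bar running from (98,70) to (265,65), with the tray's outer rim, the base plate (bottom edge (100,560)–(333,548)) and the hinge pins at (75,372) and (303,352). I'll compute the yaw and hinge from these, then check IK over the arc.

```bash
cat >> h.py <<'E'
def arc(bar,u,th,a,back,r=.145):
    """TCP pose: bar at angle th; u = horizontal unit hinge->bar, a = tilt of tool toward hinge at th=0, back = grasp distance TCP->bar"""
    zz=np.array([0,0,1.]); h=bar-r*u
    b=h+r*(np.cos(th)*u+np.sin(th)*zz)
    ph=th-a; d=np.sin(ph)*u-np.cos(ph)*zz
    y=np.cos(ph)*u+np.sin(ph)*zz      # closing dir
    M=np.c_[np.cross(y,d),y,d]
    return b-back*d,M
def quat(M): return np.roll(Rt.from_matrix(M).as_quat(),1)
E
python3 - <<'E'
from station import env
from h import *
c=cam(env,"top"); f=lambda P,z: onz(c,np.array(P)/3.8+[190,155],z)
ends=f([(98,70),(265,65)],.063); ctr=ends.mean(0)
def yaw(e): v=e[0]-e[1]; return np.degrees(np.arctan2(v[1],v[0]))-90, np.linalg.norm(v)
print("bar",ends.round(4),ctr.round(4),yaw(ends)); print("rim",yaw(f([(90,165),(272,157)],.072)))
print("base",yaw(f([(100,560),(333,548)],.01)), yaw(f([(330,375),(333,550)],.01)))
print("2nd floor top",f([(40,305),(255,290)],.157),yaw(f([(40,305),(255,290)],.157)))
print("pins",f([(75,372),(303,352)],.06),yaw(f([(75,372),(303,352)],.06)))
for psi in (0,3):
  u=np.array([np.cos(np.radians(psi)),np.sin(np.radians(psi)),0]); bar=np.array([ctr[0],ctr[1],.06])
  for a in (0,20,30,40,50):
    for fl in (1,-1):
      r=[];q=None
      for th in np.linspace(0,1.85,8):
        p,M=arc(bar,u,th,np.radians(a),.047); M=M@np.diag([fl,fl,1])
        q=env.ik(p,quat(M)); r.append(None if q is None else np.round(q,2).tolist())
      print(psi,a,fl,[x is not None for x in r], r[0], r[-1])
E
```

```text
bar [[0.629  0.2292 0.063 ]
 [0.6326 0.1448 0.063 ]] [0.6308 0.187  0.063 ] (np.float64(2.451165842321359), np.float64(0.08455276936058448))
rim (np.float64(3.287509465356308), np.float64(0.0902822054138615))
base (np.float64(3.795606615388408), np.float64(0.12263730808382416)) (np.float64(-87.795289724692), np.float64(0.09126073105455323))
2nd floor top [[0.50939878 0.22505419 0.157     ]
 [0.51716678 0.13265061 0.157     ]] (np.float64(4.805330430842702), np.float64(0.09272952433935358))
pins [[0.47755232 0.23527358 0.06      ]
 [0.48907258 0.1222381  0.06      ]] (np.float64(5.819328624238196), np.float64(0.11362102148074199))
0 0 1 [True, True, True, True, True, True, True, False] [0.11, 0.58, 1.5, -0.0, 1.06, 0.11] None
0 0 -1 [True, True, True, True, True, True, True, True] [0.11, 0.58, 1.5, -0.0, 1.06, -3.03] [0.36, 0.75, 2.38, 3.5, 1.84, -0.0]
0 20 1 [True, True, True, True, True, False, True, True] [0.09, 0.79, 1.2, 0.03, 1.5, 0.09] [0.38, 0.28, 2.52, 3.55, 1.19, 3.01]
0 20 -1 [True, True, True, True, True, False, True, True] [0.09, 0.79, 1.2, 0.03, 1.5, -3.06] [0.38, 0.28, 
[... 1192 characters left out ...]
3.1] [0.26, 0.27, 2.57, 3.36, 1.2, -0.07]
3 30 1 [True, True, True, True, True, True, True, False] [0.1, 0.91, 1.04, 0.02, 1.72, 0.04] None
3 30 -1 [True, True, True, True, True, True, True, False] [0.1, 0.91, 1.04, 0.02, 1.72, -3.1] None
3 40 1 [True, True, True, True, True, True, True, True] [0.1, 1.04, 0.87, 0.03, 1.93, 0.04] [0.23, -0.22, 2.57, 3.59, 0.39, 2.79]
3 40 -1 [True, True, True, True, True, True, True, True] [0.1, 1.04, 0.87, 0.03, 1.93, -3.1] [0.23, -0.22, 2.57, 3.59, 0.39, -0.35]
3 50 1 [True, True, True, True, True, True, True, False] [0.09, 1.18, 0.69, 0.04, 2.14, 0.05] None
3 50 -1 [True, True, True, True, True, True, True, False] [0.09, 1.18, 0.69, 0.04, 2.14, -3.09] None
```

```bash
cat >> h.py <<'E'
psi=np.radians(3.3); U=np.array([np.cos(psi),np.sin(psi),0]); BAR=np.array([.630,.188,.060]); A=np.radians(35); BACK=.047
E
python3 - <<'E'
from station import env
from h import *
for ths,ph in ((np.linspace(0,1.45,6),None),(np.linspace(1.4,1.9,4),1.4-A)):
  for th in ths:
    p,M=arc(BAR,U,th,A if ph is None else th-ph,BACK); q=env.ik(p,quat(M)); print(round(th,2),p.round(3),None if q is None else np.round(q,2))
p,M=arc(BAR,U,0,0,.30); print(p,env.ik(p,quat(M)))
env.movep(p,quat(M)); env.grip(.36)
cv2.imwrite("pics/w1.png",env.read_camera("wrist")); o=env.observe(); print(o["clock"],o["tool_pos"],o["width"])
c=cam(env,"wrist"); E=BAR+np.array([0,0,.006])+np.outer([.043,-.043],[-np.sin(psi),np.cos(psi),0])
print(cv2.projectPoints(E,cv2.Rodrigues(c[2])[0],c[3],c[0],c[1])[0].reshape(-1,2).round(1))
E
```

```text
0.0 [0.657 0.19  0.099] [0.1  0.97 0.96 0.02 1.83 0.04]
0.29 [0.639 0.189 0.146] [0.1  0.71 1.24 0.01 1.52 0.04]
0.58 [0.608 0.187 0.186] [0.11 0.45 1.52 0.   1.21 0.05]
0.87 [0.567 0.184 0.216] [ 0.12  0.2   1.79 -0.02  0.89  0.08]
1.16 [0.519 0.182 0.233] [ 0.14 -0.03  2.06 -0.08  0.56  0.14]
1.45 [0.468 0.179 0.235] [ 0.17 -0.2   2.32 -0.43  0.2   0.5 ]
1.4 [0.477 0.179 0.236] [ 0.16 -0.17  2.28 -0.29  0.26  0.36]
1.57 [0.453 0.178 0.238] [ 0.17 -0.24  2.32 -0.29  0.28  0.36]
1.73 [0.429 0.176 0.236] [ 0.18 -0.31  2.37 -0.3   0.3   0.38]
1.9 [0.405 0.175 0.23 ] [ 0.19 -0.36  2.43 -0.32  0.31  0.4 ]
[0.63  0.188 0.36 ] [ 1.09850681e-01  3.24132351e-01  1.31672625e+00 -4.44089210e-16
  1.50073405e+00  5.22548152e-02]
4.0083 [0.62998265 0.18803118 0.35998112] 0.3637876908544226
[[319.9 122.9]
 [319.8 198.9]]
```

View pics/w1.png

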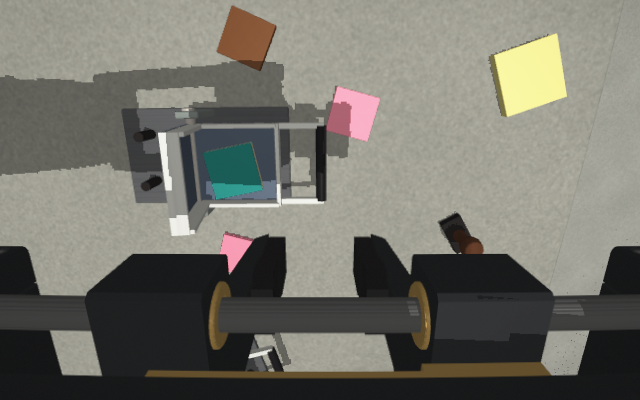

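The wrist view shows the bar at columns 316–326, rows 125–201, against a prediction of column 320, rows 123–199. That agrees to about 2 mm and the yaw matches. I'll approach and grip.

```bash
sed -i 's/BAR=np.array(\[.630,.188,.060\])/BAR=np.array([.631,.186,.060])/' h.py
python3 - <<'E'
from station import env
from h import *
p,M=arc(BAR,U,0,A,.16); env.movep(p,quat(M))
p,M=arc(BAR,U,0,A,BACK); env.servo_line(p,quat(M),feed=.08)
o=env.observe(); print("in",o["clock"],o["contact_force"].round(1))
env.grip(0.0); env.hold(.2); o=env.observe(); print("grip",o["clock"],o["width"],o["grip_force"],o["contact_force"].round(1),o["ft_torque"].round(2))
cv2.imwrite("pics/w2.png",np.vstack([env.read_camera("side")[100:300,200:520],env.read_camera("wrist")[::2,::2]]))
E
```

```text
in 6.4083 [0.3 0.3 0. ]
grip 7.0667 0.11352650591387917 29.9792218208313 [ 3.7 -0.5 -1. ] [ 0.11 -0.96 -0.01]
```

View pics/w2.png

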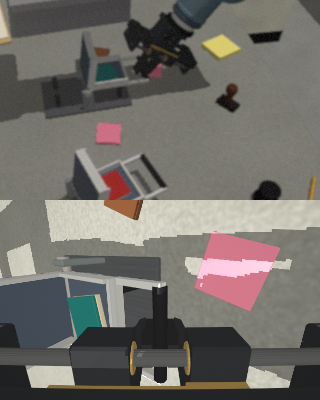

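The bar sits between the pads and the force is low. Now I'll swing the arc with a force guard.

```bash
python3 - <<'E'
from station import env
from h import *
for th in np.arange(.1,1.41,.1):
    p,M=arc(BAR,U,th,A,BACK); env.servo_line(p,quat(M),feed=.08)
    o=env.observe(); F=o["contact_force"]; print(round(th,2),round(o["clock"],2),F.round(1),o["ft_torque"].round(1),round(o["width"],3))
    if np.linalg.norm(F)>55 or o["width"]<.08: print("STOP"); break
cv2.imwrite("pics/w3.png",np.vstack([env.read_camera("side")[100:300,200:520],env.read_camera("wrist")[::2,::2]]))
E
```

```text
0.1 7.53 [ 4.5 -0.1 -1.6] [ 0.  -0.9 -0. ] 0.119
0.2 7.9 [4.9 0.5 0.4] [-0.  -0.9  0.1] 0.119
0.3 8.27 [4.9 0.1 0.6] [ 0. -1.  0.] 0.12
0.4 8.63 [ 4.5 -0.4  1.2] [-0.  -1.   0.1] 0.121
0.5 9.0 [ 5.3 -0.   2.6] [-0.1 -1.  -0. ] 0.122
0.6 9.37 [ 5.3 -1.5  2. ] [-0.1 -0.9  0. ] 0.115
0.7 9.73 [ 5.1 -1.6  2.4] [-0.2 -0.8 -0. ] 0.12
0.8 10.1 [ 3.8 -1.5  3.2] [-0.3 -0.7  0.1] 0.12
0.9 10.47 [ 2.8 -2.7  3.8] [-0.4 -0.6 -0.1] 0.119
1.0 10.83 [ 4.3 -4.3  4.4] [-0.5 -0.7 -0.2] 0.121
1.1 11.2 [ 3.  -3.8  3.7] [-0.6 -0.6 -0.3] 0.117
1.2 11.57 [ 3.6 -6.3  5.1] [-0.7 -0.6 -0.5] 0.118
1.3 11.93 [ 3.  -5.8  5.2] [-0.7 -0.5 -0.6] 0.118
1.4 12.3 [ 1.  -6.   7.1] [-0.7 -0.5 -0.7] 0.121
```

View pics/w3.png

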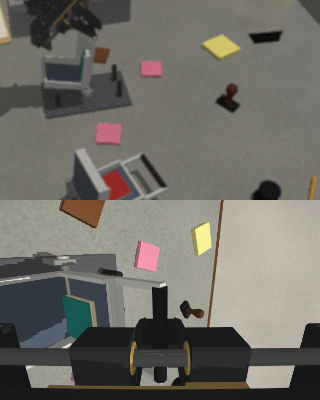

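Forces are only a few newtons, so the swing is clean up to 1.4 rad. The tile still stands on the first floor near the hinge. Next I'll loosen to a cage and carry the bar the rest of the way at fixed tool pitch, which avoids the wrist singularity.

```bash
python3 - <<'E'
from station import env
from h import *
env.grip(.25); o=env.observe(); print("open",o["clock"],o["width"],o["contact_force"].round(1))
ph=1.4-A
for th in list(np.arange(1.45,1.86,.05))+[1.87]:
    p,M=arc(BAR,U,th,th-ph,BACK); env.servo_line(p,quat(M),feed=.05)
    o=env.observe(); F=o["contact_force"]; print(round(th,2),round(o["clock"],2),F.round(1),round(o["width"],3))
    if np.linalg.norm(F)>25: print("STOP"); break
env.hold(.5)
cv2.imwrite("pics/w4.png",np.hstack([cv2.resize(env.read_camera("side")[100:240,200:360],None,fx=2.4,fy=2.4),cv2.resize(env.read_camera("top")[150:310,180:340],None,fx=2.1,fy=2.1)]))
E
```

```text
open 12.775 0.24790262864237994 [-0.  -0.8 -2.4]
1.45 13.07 [-1.   0.2 -7.4] 0.249
1.5 13.36 [  0.1   0.2 -13.1] 0.252
1.55 13.65 [  1.7  -0.5 -20.5] 0.247
1.6 13.94 [  0.4  -0.2 -18.6] 0.25
1.65 14.23 [  0.8   0.9 -12.7] 0.251
1.7 14.53 [-0.6 -0.4 -1. ] 0.256
1.75 14.82 [-1.2 -0.3 -0.1] 0.249
1.8 15.11 [-0.5  0.2 -3. ] 0.246
1.85 15.4 [0.8 0.6 0.2] 0.251
1.87 15.65 [-0.2 -0.3  0. ] 0.248
```

View pics/w4.png

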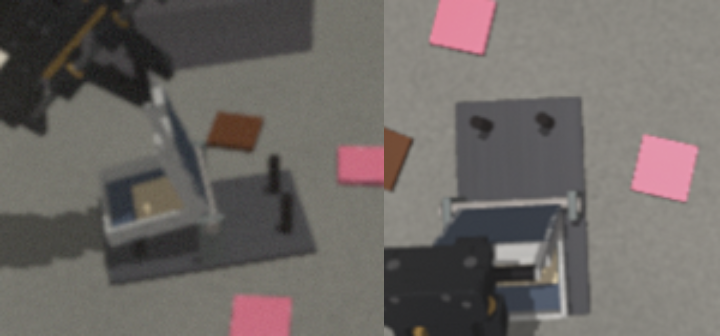

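The tile lies cream side up on the second floor and the tray is over. I'll open a little more, back straight out and check.

```bash
python3 - <<'E'
from station import env
from h import *
env.grip(.4)
ph=1.4-A; p,M=arc(BAR,U,1.87,1.87-ph,BACK); d=M[:,2]
env.servo_line(p-.07*d,feed=.06); print(env.observe()["contact_force"].round(1))
env.servo_line(p-.07*d+[0,0,.15],feed=.12); env.hold(1)
o=env.observe(); print(o["clock"],o["contact_force"].round(1))
cv2.imwrite("pics/w5.png",np.hstack([cv2.resize(env.read_camera("side")[100:240,200:360],None,fx=2.4,fy=2.4),cv2.resize(env.read_camera("top")[150:310,180:340],None,fx=2.1,fy=2.1)]))
E
```

```text
[0.2 0.6 1.1]
20.3667 [-0.5 -0.8 -0.4]
```

View pics/w5.png

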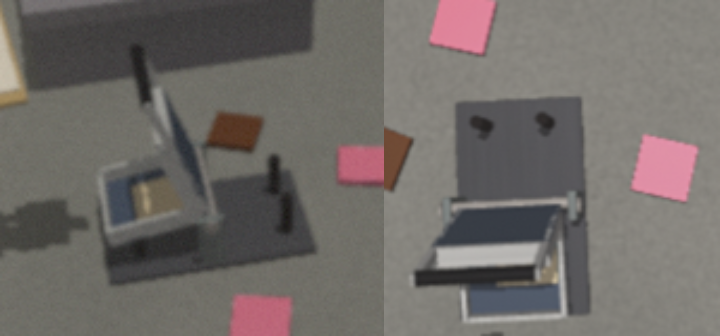

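The gripper is clear of the tray, the tray rests tipped over, and the tile lies cream side up on the second floor.

```bash
python3 -c "
from station import env
print(env.job_done())"
```

```text
the job is handed in; nothing more can be done
None
```

The turquoise tile's tray is tipped fully over, the tile lies cream back up on its second floor, the gripper is clear, the red tile's tray was never approached, and the job is handed in; the system gave no verdict back.

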